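# Lid the clean dishes

### The arm

A 6-joint arm with a two-finger parallel gripper is mounted at the origin on the work surface. World frame = base frame: x ahead of the robot, y to its left, z up, the work surface at z = 0. Lengths are in m, angles in rad, forces in N, time in s.
With the tool pointing down it reaches from about 0.4 to 0.825 m from the base axis. Payload 7 kg.
Tool frame: the origin (TCP) lies on the centre line of the jaws, within the pads' length; the fingertips stand 14 mm ahead of it and the grasp point (between the pads) lies 5 mm behind it; z points along the fingers, y is the line along which they close (so a half turn about z gives the same grasp; the last joint's range is limited). The gripper opens to 85 mm and grips with 20 to 120 N. Pads are 22 mm wide; open, the fingers measure 114 mm over their backs; the gripper's body (76 mm by 85 mm) begins 54 mm behind the grasp point. The pads swing forward as they close: fully open they stand 13 mm farther back than shut.
Start: joints at [1.539, 0.359, 0.012, 0, -1.224, -0.288], TCP at [0.212, 0.641, 0.211] pointing down, gripper open.
Joint ranges: [-3.07, 3.07], [-1.43, 2.12], [-1.02, 1.25], [-3.03, 1.67], [-3.05, -0], [-3.03, 3.03]. Speed limits (rad/s): [2.39, 2.39, 3.01, 3.14, 3.14, 3.14].

### API

Orientations are given as a 3x3 rotation matrix whose columns are the frame's x, y, z axes.
In Python, from bench import env gives the robot as it stands. Calls block until the motion is done:
- env.goto(position, orientation): joint-space move of the TCP to a pose.
- env.move_l(position, rot=None, vel=0.15, guard=None): straight line of the TCP; rot=None keeps the orientation; vel is the mean speed in m/s. With guard (N) it stops when the force on the tool has changed by that much, and returns True; else False.
- env.movej(angles): joint-space move.
- env.move_gripper(opening): finger opening in m; the grip force is fixed at half the most; returns when the fingers have stopped.
- env.dwell(seconds).
- env.solve_ik(position, orientation): joint angles nearest the present ones, or None.
- env.get_state(): the state.
- env.camera(name): name is "scene" or "top" or "wrist"; returns the picture (480x640x3 uint8, red, green, blue); there is no depth.
- env.calibration(name): a dict with "K" (3x3 intrinsics, pixels), "pose" (4x4, takes a point from camera to world coordinates); the wrist camera has in their place "hand_eye" (4x4, takes a point from camera to tool coordinates, whose origin is the TCP and whose axes are the flange's). Camera axes: x right, y up, looking along -z (the intrinsics and any distortion apply to the point x, -y, -z); pixel columns grow to the right and rows downward; lengths in m; the calibration is good to about 2 mm. A picture is of the moment at which its call begins: read the wrist's pose just before it. calibration takes no time and is no camera call.
A pose or a line that the arm cannot do raises env.PlanningError and nothing moves.
- env.close_job(): hands the job in; it is judged then, once.
Trained networks look in the newest picture that a camera, given by its name, has taken for a name from the list of things; names that differ only in an ending like _2 or _b are one class to them, and where a whole thing is asked for, a point or a joint stands for the part that bears it (a point fixed in the world has none). Each returns a list of dicts, best first, with "confidence" (0 to 1); they miss things now and then, are a little off and sometimes report something else, mostly with a low value. They report only what shows in the picture. A call takes as long as a camera call. They do not tell look-alikes from the thing itself.
- env.regions_of(camera, label): "mask" (480x640 bool, what is visible of it) and "xy" ([column, row] in pixels, amid what is visible of it).
The state is a dict: "time": time; "joints": joint angles; "qd": joint speeds; "tau": joint torques, N m; "tool_pos": TCP position; "eef_rot": TCP orientation; "ft_force": force on the tool from outside, world axes, zero at the start; "wrist_torque": the same for the moment, N m; "width": finger opening in m; "grasp_force": force on a finger pad.
Only numpy, scipy, OpenCV 4.12 (cv2) and the standard library are available. Lean on these libraries where they do the work, as an engineer would, in place of code of your own. Each camera call takes 0.05 s, during which the arm holds its last target. There are 200 camera calls.

### The job

The washed dishes are to be put away closed: put on each of the four stoneware dishes the wooden lid that matches it in shape and size, sitting fully down on the rim all round, centred and square with the dish. Do not shove the dishes about or tip them, and leave the blue cup where it stands.

Things in the scene. Friction and masses are not known exactly. Their poses are not given: they have to be found in the camera images.
- lid_large_round: Large round wooden lid, loose, 60 to 110 g: board 110 mm across, plug 80 mm across, upright round knob 26 mm across in the middle. Origin: centre of the underside of its plug, z up. From there up: plug 6 mm thick, board 10 mm thick (underside 6 mm, top 16 mm up), handle 30 mm tall (16 to 46 mm up). It lies on the worktop on its plug, handle up.
- lid_small_round: Small round wooden lid, loose, 35 to 60 g: board 72 mm across, plug 42 mm across, upright round knob 26 mm across in the middle. Origin: centre of the underside of its plug, z up. From there up: plug 6 mm thick, board 10 mm thick (underside 6 mm, top 16 mm up), handle 30 mm tall (16 to 46 mm up). It lies on the worktop on its plug, handle up.
- lid_square: Square wooden lid, loose, 55 to 95 g: board 84 x 84 mm, plug 54 x 54 mm, in the middle a bar handle 50 mm long along its x axis and 16 mm thick along y. Its sides lie along its x and y axes. Origin: centre of the underside of its plug, z up. From there up: plug 6 mm thick, board 10 mm thick (underside 6 mm, top 16 mm up), handle 30 mm tall (16 to 46 mm up). It lies on the worktop on its plug, handle up.
- lid_oblong: Oblong wooden lid, loose, 60 to 100 g: board 112 mm along its x axis by 72 mm along y, plug 82 x 42 mm, in the middle a bar handle 50 mm long along x and 16 mm thick along y. Origin: centre of the underside of its plug, z up. From there up: plug 6 mm thick, board 10 mm thick (underside 6 mm, top 16 mm up), handle 30 mm tall (16 to 46 mm up). It lies on the worktop on its plug, handle up.
- dish_large_round: Large round dark stoneware dish, 104 mm outside diameter, 94 mm inside. 45 mm high, open on top, walls 5 mm, floor 6 mm; origin: centre of its underside, z up. Loose on the worktop. With the lid on, the board rests on the rim and the lid's origin is 39 mm above the dish's.
- dish_small_round: Small round dark stoneware dish, 66 mm outside diameter, 56 mm inside. 45 mm high, open on top, walls 5 mm, floor 6 mm; origin: centre of its underside, z up. Loose on the worktop. With the lid on, the board rests on the rim and the lid's origin is 39 mm above the dish's.
- dish_square: Square dark stoneware dish, 78 x 78 mm outside, 68 x 68 mm inside, sides along its x and y axes. 45 mm high, open on top, walls 5 mm, floor 6 mm; origin: centre of its underside, z up. Loose on the worktop. With the lid on, the board rests on the rim and the lid's origin is 39 mm above the dish's.
- dish_oblong: Oblong dark stoneware dish, 106 mm along its x axis by 66 mm along y outside, 96 x 56 mm inside. 45 mm high, open on top, walls 5 mm, floor 6 mm; origin: centre of its underside, z up. Loose on the worktop. With the lid on, the board rests on the rim and the lid's origin is 39 mm above the dish's.
- cup: Blue ceramic cup standing beyond the dishes, a bystander: 70 mm across, 85 mm high; origin: centre of its underside. Leave it alone.
Mind the look-alikes: they are no part of the job. What is shaped like the lid_square but green or red is not meant.

How it is judged:
By the outcome, as a careful person would: the job done as asked, in the order asked, and still so for the second after the job is handed in, with the robot touching nothing.
It also fails if it takes over 115 s, if anything falls off the work surface, if the arm or the gripper's body presses on something with over 40 N, if the wrist force passes 120 N, or if a joint passes its speed limit or range.

## Working session

There is one attempt and no reset: what is moved stays moved. The work goes in short steps, each a Python script; the robot and the scene stay as the last script left them, time stands still between calls to the robot, and variables do not carry over. Pictures are saved under pics/ and viewed, at most 14 in all, crops included, and the job is handed in when it is done.

```bash
ls; mkdir -p pics; python3 - <<'E'
from bench import env
import cv2,numpy as np
np.set_printoptions(precision=4,suppress=True)
for c in ["top","scene"]:
    im=env.camera(c); cv2.imwrite(f"pics/{c}0.png",im[:,:,::-1])
for c in ["top","scene","wrist"]:print(c,env.calibration(c))
for l in ["lid_large_round","lid_small_round","lid_square","lid_oblong","dish_large_round","dish_small_round","dish_square","dish_oblong","cup"]:
    for c in ["top","scene"]:
        for r in env.regions_of(c,l): print(c,l,round(r["confidence"],2),r["xy"],r["mask"].sum())
print(env.get_state())
E
```

```text
pics
top {'K': array([[504.3309,   0.    , 319.1393],
       [  0.    , 504.3309, 237.5774],
       [  0.    ,   0.    ,   1.    ]]), 'pose': array([[ 0.0181,  0.9984, -0.0535,  0.5057],
       [-0.9998,  0.0186,  0.0092,  0.0098],
       [ 0.0102,  0.0533,  0.9985,  1.1909],
       [ 0.    ,  0.    ,  0.    ,  1.    ]])}
scene {'K': array([[500.0348,   0.    , 321.2083],
       [  0.    , 500.0348, 247.855 ],
       [  0.    ,   0.    ,   1.    ]]), 'pose': array([[-0.7968, -0.4665,  0.3841,  1.0621],
       [ 0.6041, -0.6004,  0.524 ,  0.6121],
       [-0.0138,  0.6495,  0.7602,  0.9729],
       [ 0.    ,  0.    ,  0.    ,  1.    ]])}
wrist {'K': array([[431.4257,   0.    , 326.4565],
       [  0.    , 431.4257, 245.2061],
       [  0.    ,   0.    ,   1.    ]]), 'hand_eye': array([[ 0.001 ,  0.9493,  0.3145,  0.0813],
       [ 1.    , -0.0014,  0.001 , -0.0012],
       [ 0.0014,  0.3145, -0.9493, -0.1631],
       [ 0.    ,  0.    ,  0.    ,  1.    ]])}
top lid_large_round 0.55 [397.1, 201.6] 1728
scene lid_large_round 0.94 [270.4, 232.2] 1122
top lid_small_round 0.68 [196.5, 315.8
[... 656 characters left out ...]
8
top dish_oblong 0.68 [152.3, 239.8] 1585
scene dish_oblong 0.96 [457.8, 365.1] 2189
top cup 0.91 [332.0, 126.0] 836
scene cup 0.74 [244.4, 293.9] 1134
{'time': 1.0, 'joints': array([ 1.5391,  0.3586,  0.0119, -0.    , -1.2241, -0.2881]), 'qd': array([-0.0013,  0.0006,  0.0002,  0.0011,  0.0007, -0.0003]), 'tau': array([ -0.0006, -58.2984,  29.3674,   6.9419,  -0.0005,  -0.    ]), 'tool_pos': array([0.2122, 0.6407, 0.2114]), 'eef_rot': array([[ 0.9493, -0.3144, -0.    ],
       [-0.3144, -0.9493, -0.    ],
       [-0.    ,  0.    , -1.    ]]), 'ft_force': array([-0.6217,  0.7296, -0.8041]), 'wrist_torque': array([-0.022 ,  0.0153,  0.001 ]), 'grasp_force': 0.0, 'width': 0.08537943457350511}
```

View pics/top0.png

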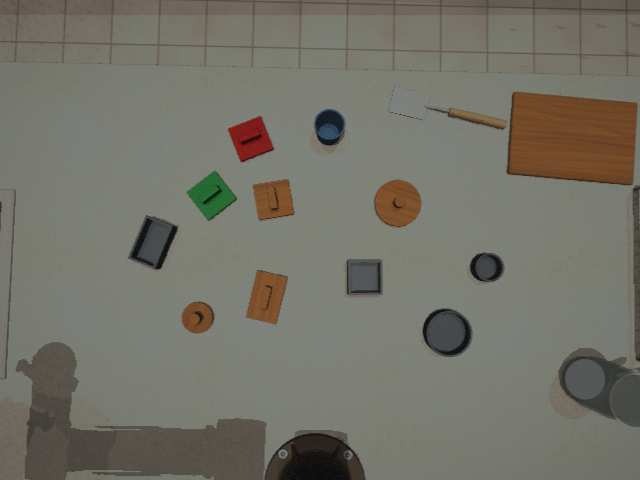

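View pics/scene0.png

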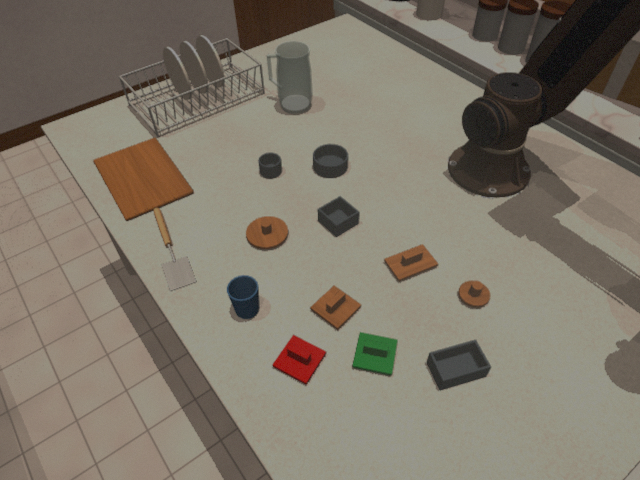

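The top view shows the wooden lids at large round (398,203), small round (198,317), square (273,200) and oblong (267,297). The dishes are at large round (446,332), small round (487,267), square (364,277) and oblong (153,242). The green (212,195) and red (250,138) squares are decoys, and the cup is at (330,127). The network missed the wooden square lid and the oblong one in the top view. I'll therefore seed positions from the picture and fit silhouettes of the known shapes to colour masks.

```bash
cat > h.py <<'E'
from bench import env
import cv2,numpy as np
from scipy.optimize import minimize
np.set_printoptions(precision=4,suppress=True)
def rnd(r,z0,z1):
    a=np.linspace(0,2*np.pi,48,endpoint=False); c=np.c_[r*np.cos(a),r*np.sin(a)]
    return np.vstack([np.c_[c,np.full(48,z)] for z in (z0,z1)])
def box(a,b,z0,z1): return np.array([[x,y,z] for x in(-a/2,a/2) for y in(-b/2,b/2) for z in(z0,z1)])
M={"lid_large_round":[rnd(.055,.006,.016),rnd(.013,.016,.046)],"lid_small_round":[rnd(.036,.006,.016),rnd(.013,.016,.046)],
"lid_square":[box(.084,.084,.006,.016),box(.05,.016,.016,.046)],"lid_oblong":[box(.112,.072,.006,.016),box(.05,.016,.016,.046)],
"dish_large_round":[rnd(.052,0,.045)],"dish_small_round":[rnd(.033,0,.045)],"dish_square":[box(.078,.078,0,.045)],"dish_oblong":[box(.106,.066,0,.045)]}
def cam(name):
    """(K, camera->world pose, picture)"""
    c=env.calibration(name)
    if name=="wrist":
        s=env.get_state(); T=np.eye(4); T[:3,:3]=s["eef_rot"]; T[:3,3]=s["tool_pos"]; P=T@c["hand_eye"]
    else: P=c["pose"]
    return c["K"],P,env.camera(name)
def proj(K,P,X):
    p=(np.asarray(X)-P[:3,3])@P[:3,:3]; p=p*[1,-1,-1]; q=p@K.T; return q[:,:2]/q[:,2:]
def ray(K,P,uv,z):
    d=np.linalg.inv(K)@[uv[0],uv[1],1]; d=P[:3,:3]@(d*[1,-1,-1]); return P[:3,3]+d*(z-P[2,3])/d[2]
def mask(im,kind):
    hsv=cv2.cvtColor(im,cv2.COLOR_RGB2HSV).astype(int); h,s,v=hsv[...,0],hsv[...,1],hsv[...,2]
    m=(s>105)&(h>4)&(h<25) if kind=="lid" else (v<120)&(s<90)
    return m.astype(np.uint8)
S=4
def fit(name,C,x0,zoff=0.,r=.085):
    """pose x,y,yaw by matching the silhouette to the colour mask; returns pose, misfit share"""
    K,P,im=C; k=name.split("_")[0]; m=mask(im,k)
    hh,ww=m.shape; m=cv2.resize(m*255,(ww*S,hh*S),interpolation=cv2.INTER_LINEAR)>127
    def sil(q):
        c,s=np.cos(q[2]),np.sin(q[2]); R=np.array([[c,-s,0],[s,c,0],[0,0,1]]); o=np.zeros(m.shape,np.uint8)
        for X in M[name]:
            u=(proj(K,P,X@R.T+[q[0],q[1],zoff])+.5)*S-.5
            cv2.fillConvexPoly(o,cv2.convexHull((u*16).round().astype(np.int32)),1,shift=4)
        return o
    near=np.zeros(m.shape,np.uint8); u=proj(K,P,[[x0[0],x0[1],.02]])[0]
    u2=proj(K,P,[[x0[0]+r,x0[1],.02]])[0]
    cv2.circle(near,tuple(((u+.5)*S).astype(int)),int(S*np.linalg.norm(u2-u)),1,-1)
    mm=(m&(near>0))
    # the piece of the mask overlapping the guess, holes filled
    cs,_=cv2.findContours(mm.astype(np.uint8),cv2.RETR_EXTERNAL,cv2.CHAIN_APPROX_NONE)
    c=max(cs,key=cv2.contourArea); mm=np.zeros(m.shape,np.uint8); cv2.drawContours(mm,[c],-1,1,-1)
    mo=cv2.moments(c); g=ray(K,P,(np.array([mo['m10'],mo['m01']])/mo['m00']+.5)/S-.5,.02)
    yaws=[0] if "round" in name else np.arange(0,np.pi,np.pi/12)
    f=lambda q:(sil(q)!=mm).sum()/mm.sum()
    y0=min(yaws,key=lambda a:f([g[0],g[1],a]))
    d=[.006,.006,.15]
    sx=np.array([[g[0],g[1],y0]]+[[g[0]+d[0]*(i==0),g[1]+d[1]*(i==1),y0+d[2]*(i==2)] for i in range(3)])
    b=minimize(f,sx[0],method="Nelder-Mead",options=dict(initial_simplex=sx,xatol=1e-4,fatol=1e-5,maxiter=150))
    return b.x,b.fun
E
cat > a.py <<'E'
from h import *
import json
px={"lid_large_round":(398,203),"lid_small_round":(198,317),"lid_square":(273,200),"lid_oblong":(267,297),"dish_large_round":(446,332),"dish_small_round":(487,267),"dish_square":(364,277),"dish_oblong":(153,242)}
C=cam("top"); E={}
for n,u in px.items():
    x0=ray(C[0],C[1],u,.02); q,f=fit(n,C,x0); E[n]=list(q); print(n,q,round(f,3),"r",round(np.hypot(*q[:2]),3))
print("cup",ray(C[0],C[1],(330,127),.04))
json.dump(E,open("top.json","w"))
E
time python3 a.py
```

```text
lid_large_round [ 0.6547 -0.1836  0.0409] 0.042 r 0.68
lid_small_round [0.3793 0.2779 0.0256] 0.074 r 0.47
lid_square [0.6573 0.1087 0.1887] 0.043 r 0.666
lid_oblong [0.4294 0.1192 2.9299] 0.044 r 0.446
dish_large_round [ 0.3565 -0.2983  0.0984] 0.04 r 0.465
dish_small_round [ 0.5072 -0.3896  0.0194] 0.063 r 0.64
dish_square [ 0.4804 -0.1061  0.0113] 0.098 r 0.492
dish_oblong [0.5516 0.3825 2.7757] 0.067 r 0.671
cup [ 0.8239 -0.0214  0.04  ]
real	0m3.360s
user	0m3.368s
sys	0m0.150s
```

```bash
cat > b.py <<'E'
from h import *
import json
E=json.load(open("top.json")); W={}
R=np.diag([1.,-1,-1])
for k,p,ns in (("A",[.58,.23,.27],["lid_small_round","lid_square","lid_oblong","dish_oblong"]),("B",[.58,-.26,.27],["lid_large_round","dish_large_round","dish_small_round","dish_square"])):
    env.goto(p,R); env.dwell(.3); C=cam("wrist"); cv2.imwrite(f"pics/w{k}.png",C[2][:,:,::-1])
    cv2.imwrite(f"pics/m{k}.png",np.vstack([mask(C[2],"lid")*255,mask(C[2],"dish")*255])[::2,::2])
    for n in ns:
        try: q,f=fit(n,C,E[n]); W[n]=list(q); print(n,q,round(f,3),"d",q[:2]-E[n][:2])
        except Exception as e: print(n,repr(e))
    print(env.get_state()["time"])
json.dump(W,open("wr.json","w"))
cv2.imwrite("pics/wAB.png",cv2.resize(np.vstack([cv2.imread("pics/wA.png"),cv2.imread("pics/wB.png")]),(400,600)))
E
python3 b.py
```

```text
lid_small_round [0.3785 0.2807 0.0556] 0.069 d [-0.0008  0.0028]
lid_square [0.6582 0.1118 0.1927] 0.031 d [0.0009 0.0031]
lid_oblong [0.4298 0.1218 2.9366] 0.056 d [0.0004 0.0026]
dish_oblong [0.5509 0.3853 2.7816] 0.241 d [-0.0007  0.0027]
3.4
lid_large_round [ 0.6554 -0.1814  0.1726] 0.025 d [0.0008 0.0022]
dish_large_round [ 0.3577 -0.2965  0.0722] 0.022 d [0.0012 0.0018]
dish_small_round [ 0.5095 -0.3875  0.1088] 0.029 d [0.0022 0.0021]
dish_square [ 0.4794 -0.1019  1.6122] 0.294 d [-0.001   0.0042]
5.5333
```

View pics/wAB.png

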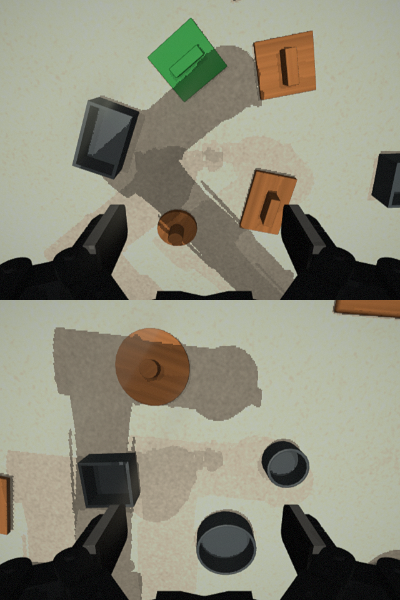

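Wrist view A shows the green decoy, wooden square lid, oblong lid, small lid and oblong dish. View B shows the large lid and the other three dishes. Both fit the top view with a steady 1–3 mm shift. The robot's shadow spoiled the masks for the oblong and square dishes, so I'm tuning the threshold on the saved pictures.

```bash
python3 - <<'E'
from h import *
import h,json
E=json.load(open("top.json"));c=env.calibration("wrist")
for k,p,n in (("A",[.58,.23,.27],"dish_oblong"),("B",[.58,-.26,.27],"dish_square"),("B",[.58,-.26,.27],"dish_small_round")):
    T=np.eye(4);T[:3,:3]=np.diag([1,-1,-1]);T[:3,3]=p
    im=cv2.imread(f"pics/w{k}.png")[:,:,::-1].copy(); C=(c["K"],T@c["hand_eye"],im)
    u=proj(C[0],C[1],[E[n][:2]+[.03]])[0].astype(int)
    pr=im[u[1]-70:u[1]+71:14,u[0]]; print(n,u,*[tuple(map(int,a)) for a in cv2.cvtColor(pr[None],cv2.COLOR_RGB2HSV)[0]])
    for vt,st in ((120,90),(110,40),(90,60),(120,35)):
        h.mask=lambda im,k:(lambda a:((a[...,2]<vt)&(a[...,1]<st)).astype(np.uint8))(cv2.cvtColor(im,cv2.COLOR_RGB2HSV))
        q,f=fit(n,C,E[n],r=.075); print(vt,st,q,round(f,3),q[:2]-E[n][:2])
E
```

```text
dish_oblong [170 222] (37, 29, 182) (45, 26, 80) (60, 10, 106) (80, 8, 96) (85, 16, 94) (83, 11, 91) (103, 35, 51) (98, 20, 52) (78, 46, 28) (90, 9, 27) (29, 33, 183)
120 90 [0.5512 0.3849 2.7808] 0.177 [-0.0004  0.0024]
110 40 [0.5512 0.3853 2.7725] 0.022 [-0.0003  0.0027]
90 60 [0.551  0.3839 2.755 ] 0.416 [-0.0006  0.0014]
120 35 [0.5513 0.3856 2.7757] 0.045 [-0.0003  0.003 ]
dish_square [176 289] (20, 44, 121) (19, 48, 128) (90, 49, 31) (90, 21, 48) (102, 29, 44) (90, 18, 43) (120, 12, 44) (60, 32, 32) (6, 20, 63) (15, 24, 64) (174, 46, 28)
120 90 [ 0.4792 -0.1024  1.5988] 0.236 [-0.0012  0.0037]
110 40 [ 0.4794 -0.1038  0.0256] 0.081 [-0.001   0.0023]
90 60 [ 0.4796 -0.104   1.5999] 0.116 [-0.0008  0.0021]
120 35 [ 0.4793 -0.1035  0.019 ] 0.102 [-0.0011  0.0026]
dish_small_round [457 265] (37, 31, 190) (37, 31, 190) (20, 47, 129) (114, 43, 30) (99, 21, 84) (94, 25, 83) (108, 27, 47) (84, 55, 23) (28, 35, 184) (31, 32, 186) (90, 32, 8)
120 90 [ 0.5091 -0.388   0.1071] 0.029 [0.0018 0.0016]
110 40 [ 0.5085 -0.3883 -0.0637] 0.069 [0.0013 0.0013]
90 60 [ 0.5086 -0.3882  0.1291] 0.054 [0.0014 0.0014]
120 35 [ 0.508  -0.3891  0.067 ] 0.086 [0.0007 0.0005]
```

```bash
cat > p.py <<'E'
from h import *
import json,sys
D={"dish_oblong":[.5512,.3853,2.775-np.pi],"dish_square":[.4794,-.104,.022],"dish_small_round":[.509,-.388,0],"dish_large_round":[.3577,-.2965,0]}
L={k:v for k,v in json.load(open("wr.json")).items() if k[:3]=="lid"}
def rot(a): c,s=np.cos(a),np.sin(a); return np.array([[c,s,0],[s,-c,0],[0,0,-1.]])
def run(kind,bias=(0,0),H=.17):
    """pick the lid, set it on its dish, look at it; bias = camera minus true"""
    l,d=np.array(L["lid_"+kind]),np.array(D["dish_"+kind]); b=np.array(bias)
    if "round" in kind: l[2]=d[2]=0
    if l[2]>np.pi/2: l[2]-=np.pi
    env.goto([*(l[:2]-b),H],rot(l[2])); env.move_gripper(.05)
    if env.move_l([*(l[:2]-b),.035],vel=.12,guard=15): print("HIT",env.get_state()["tool_pos"]); return
    env.move_gripper(0.); s=env.get_state(); print("grip",s["width"],s["grasp_force"],s["time"])
    env.move_l([*(l[:2]-b),H],vel=.12)
    env.goto([*(d[:2]-b),H],rot(d[2])); env.dwell(.2)
    print("held",env.get_state()["width"])
    env.move_l([*(d[:2]-b),.082],vel=.1,guard=15)
    g=env.move_l([*(d[:2]-b),.071],vel=.02,guard=5); s=env.get_state(); print("down",g,s["tool_pos"],s["ft_force"])
    env.move_gripper(.05); env.move_l([*(d[:2]-b),H+.1],vel=.15)
    look(kind)
def look(kind):
    d=D["dish_"+kind]; env.goto([min(d[0]+.1,.58),d[1]+(.03 if d[1]<0 else -.03),.27],rot(0)); env.dwell(.3)
    C=cam("wrist"); cv2.imwrite(f"pics/after_{kind}.png",C[2][:,:,::-1])
    q,f=fit("lid_"+kind,C,d,zoff=.039); print("seen",q,round(f,3),"off dish",q[:2]-d[:2],"dyaw",q[2]-d[2],env.get_state()["time"])
if __name__=="__main__": run(sys.argv[1],eval(sys.argv[2]) if len(sys.argv)>2 else (0,0))
E
python3 p.py large_round
```

```text
grip -0.00021960238711672401 0.0 8.425
held 1.5622365736412317e-05
down False [ 0.3577 -0.2965  0.071 ] [ 0.3823 -0.3165  0.3351]
seen [ 0.0658 -0.2217  0.6   ] 1.0 off dish [-0.2919  0.0748] dyaw 0.6000000000000003 15.7083
```

```bash
python3 - <<'E'
from h import *
im=env.camera("top"); cv2.imwrite("pics/top1.png",im[:,:,::-1]); im=env.camera("scene"); cv2.imwrite("pics/scene1.png",im[:,:,::-1])
print(env.get_state()["width"])
E
```

```text
0.0500481686234435
```

View pics/top1.png

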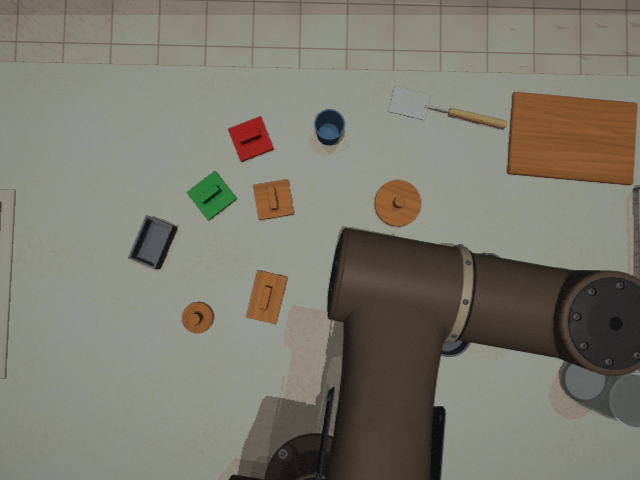

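The large lid still sits untouched at (398,203), so the gripper closed on nothing. I'll repeat the descent and look before closing.

```bash
python3 - <<'E'
from p import *
l=L["lid_large_round"]
env.goto([l[0],l[1],.17],rot(0)); print(env.get_state()["tool_pos"],env.get_state()["time"])
print(env.move_l([l[0],l[1],.05],vel=.12,guard=15)); s=env.get_state(); print(s["tool_pos"],s["eef_rot"],s["ft_force"],s["width"],s["time"])
a=env.camera("wrist"); b=env.camera("scene"); cv2.imwrite("pics/chk.png",np.hstack([a[::,::],b])[::2,::2,::-1] if 0 else np.hstack([cv2.resize(a,(400,300)),b[90:390,100:500]])[:,:,::-1])
E
```

```text
[ 0.6551 -0.1819  0.1709] 16.75
False
[ 0.6561 -0.1815  0.051 ] [[ 1.      0.0001  0.0015]
 [ 0.0001 -1.     -0.0002]
 [ 0.0015  0.0002 -1.    ]] [ 0.3695 -0.6676 -0.1365] 0.05013679936040276 17.9
```

View pics/chk.png

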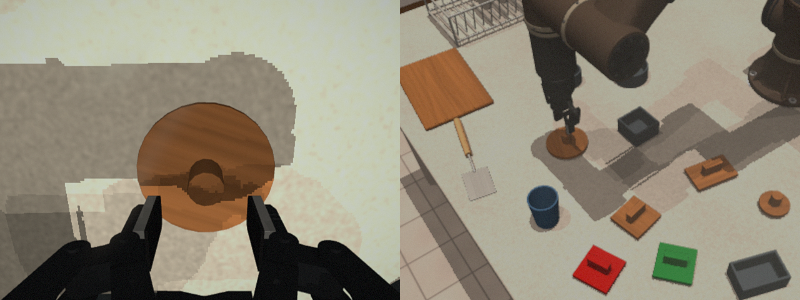

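In the wrist crop the pad tips are near (160,197) and (248,197), and the knob is at (205,177). The gap of about 141 px for 50 mm puts the tips about 25 mm behind the stated TCP, not ahead of it. That explains the miss, since they closed above the knob. I'll find the true tip height with a slow guarded descent until the tips touch the board.

```bash
python3 - <<'E'
from p import *
l=L["lid_large_round"]
print(env.move_l([l[0],l[1],.025],vel=.08,guard=6),env.get_state()["tool_pos"])
try: print(env.move_l([l[0],l[1],-.015],vel=.03,guard=6))
except Exception as e: print(repr(e))
s=env.get_state(); print(s["tool_pos"],s["ft_force"],s["time"])
a=env.camera("wrist"); b=env.camera("scene"); cv2.imwrite("pics/chk2.png",np.hstack([cv2.resize(a,(400,300)),cv2.resize(b[140:290,200:400],(400,300))])[:,:,::-1])
E
```

```text
False [ 0.6549 -0.1814  0.024 ]
True
[ 0.6553 -0.1814 -0.0068] [-1.8108  1.5869  5.9701] 19.4417
```

View pics/chk2.png

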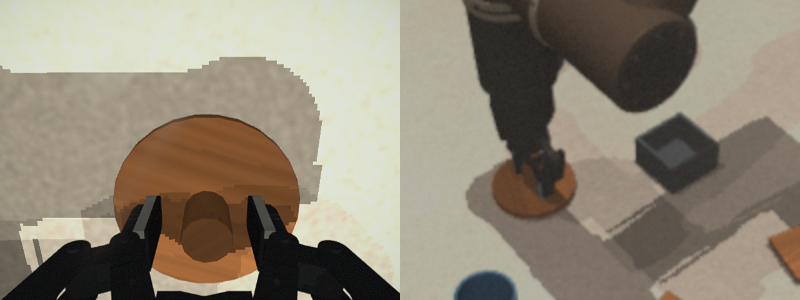

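The tips touch the board at TCP z = -0.007, straddling the knob, so they are 23 mm behind the stated TCP. I'll use grip z = 0.003, which makes the placing height 0.042.

```bash
sed -i 's/,\.035\],vel=.12/,.003],vel=.12/; s/,\.082\],vel/,.052],vel/; s/,\.071\],vel/,.040],vel/; s/H=.17/H=.15/' p.py
python3 - <<'E'
from h import *
s=env.get_state(); p=s["tool_pos"].copy(); p[2]=.15; env.move_l(p,vel=.15)
E
python3 p.py large_round
```

```text
grip 0.02442555827075991 58.817360401153564 22.9333
held 0.024200947176355594
down True [ 0.3578 -0.2965  0.043 ] [-0.7438 -0.1197  4.934 ]
seen [ 0.3573 -0.2952 -0.0707] 0.046 off dish [-0.0004  0.0013] dyaw -0.07070554507465196 30.1
```

Large lid gripped (width 24 mm), set down with contact at the expected height, and seen within 1.3 mm of centre. I'm using that 1.3 mm as a y bias for the small and square lids.

```bash
python3 p.py small_round "(0,.0013)" && python3 p.py square "(0,.0013)"; python3 - <<'E'
import cv2,numpy as np
f=lambda n:cv2.resize(cv2.imread(f"pics/after_{n}.png"),(400,300))
cv2.imwrite("pics/c3.png",np.vstack([np.hstack([f("large_round"),f("small_round")]),np.hstack([f("square"),f("square")])]))
E
```

```text
grip 0.0240500619765283 58.55261206626892 34.075
held 0.023975179357508074
down True [ 0.5091 -0.3894  0.0428] [-0.9614  0.6831  5.5095]
seen [ 0.5098 -0.3879 -0.1127] 0.046 off dish [0.0008 0.0001] dyaw -0.11268130691837905 42.3667
grip 0.014651018101241505 59.15526330471039 46.1417
held 0.01451987717998854
down True [ 0.4794 -0.1053  0.0427] [-1.1369  0.2435  5.918 ]
seen [ 0.4787 -0.104   1.5912] 0.047 off dish [-0.0007  0.    ] dyaw 1.5692043775526685 53.25
```

View pics/c3.png

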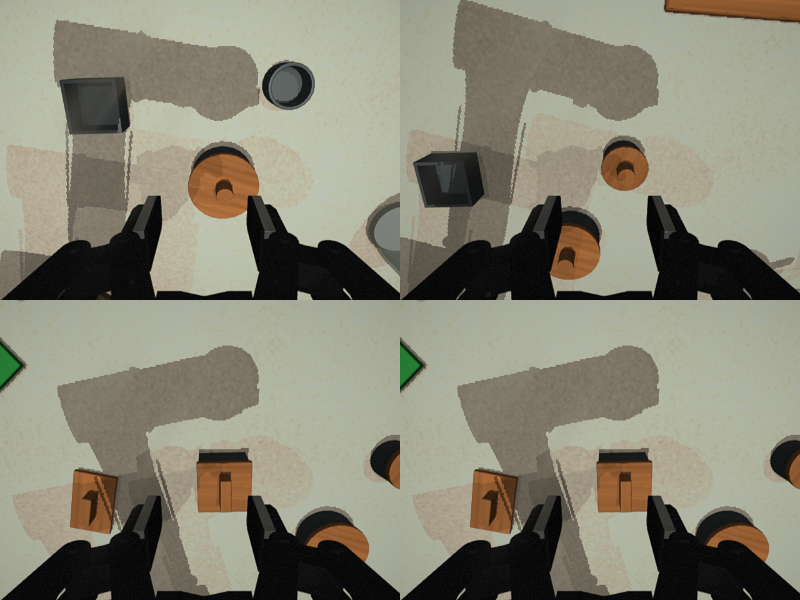

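All three lids sit square and centred, within 1.3 mm. The oblong lid is next.

```bash
python3 p.py oblong "(0,.0013)"; python3 - <<'E'
import cv2,numpy as np
from h import env
import time
env.goto([.45,.1,.3],np.diag([1.,-1,-1])) 
a=cv2.resize(cv2.imread("pics/after_oblong.png"),(400,300)); b=env.camera("scene")[:,:,::-1]; t=env.camera("top")[:,:,::-1]
cv2.imwrite("pics/c4.png",np.vstack([np.hstack([a,b[100:400,180:580]]),np.hstack([t[100:400,100:500],a*0])])); print(env.get_state()["time"])
E
```

```text
grip 0.014932716577434283 59.33072805404663 56.3083
held 0.01465700626381614
down True [0.5512 0.384  0.0426] [-0.8945  0.0605  5.1155]
seen [0.5512 0.3854 2.7831] 0.03 off dish [-0.      0.0001] dyaw 3.149735776941836 63.4417
64.65
```

View pics/c4.png

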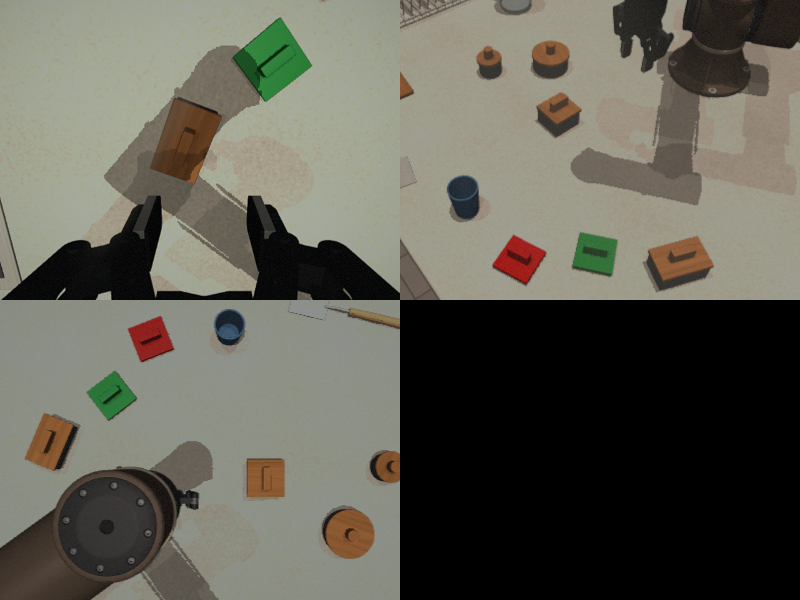

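In the final pictures all four dishes are closed, with the lids level and square. The cup is still at top-view (330,127), and the arm is clear of everything.

```bash
python3 -c "
from bench import env
print(env.close_job())"
```

```text
the job is handed in; nothing more can be done
None
```

All four dishes are closed with their matching wooden lids, each seen within about 1.3 mm of centre and square with its dish; the first grasp closed above the knob and was repeated, the cup and look-alikes were left alone, and the job was handed in at about 65 s.

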